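# Lock the injector clamp with its hairpin clip

## Robot

A 6-joint arm with a two-finger parallel gripper is mounted at the origin on the work surface. World frame = base frame: x ahead of the robot, y to its left, z up, the work surface at z = 0. Lengths are in m, angles in rad, forces in N, time in s.
With the tool pointing down it reaches from about 0.4 to 0.825 m from the base axis. Payload 7 kg.
Tool frame: the origin (TCP) lies at the very end of the fingers, on their centre line; the grasp point (between the pads) lies 19 mm behind it; x points along the fingers, z is the direction in which the jaws open and shut, and the axes are right-handed (so a half turn about x gives the same grasp; the last joint's range is limited). The gripper opens to 88 mm and grips with 3 to 60 N. Pads are 19 mm wide; open, the fingers measure 130 mm over their backs; the gripper's body (78 mm by 193 mm) begins 47 mm behind the grasp point.
Start: joints at [1.455, 0.359, 0.012, 0, -1.224, -0.288], TCP at [0.265, 0.621, 0.227] pointing down, gripper open.
Joint ranges: [-3.07, 3.07], [-1.43, 2.12], [-1.02, 1.25], [-3.03, 1.67], [-3.05, -0], [-3.03, 3.03]. Speed limits (rad/s): [2.39, 2.39, 3.01, 3.14, 3.14, 3.14].

## Interface

Orientations are given as [roll, pitch, yaw] about the fixed x, y, z axes, in that order (R = Rz(yaw) Ry(pitch) Rx(roll)).
In Python, from workcell import * gives the robot as it stands.
- The arm moves only by the tool apply_moves, never from a script. Its argument "motion" is a list of rows, each a list of 2 entries, a list of its own where there are three numbers: the shift along the tool's x, y, z in m, then the turn, a rotation vector about the tool's x, y, z in rad. In form: [[[dx, dy, dz], [ax, ay, az]], ...]. A call has 1 to 5 rows; each row is the pose to reach, as a shift and turn from the pose commanded when the call began, along the tool's axes at that moment; what a row does not reach only later rows make up. A row lasts 1/8 s, in which the tool goes at most 62.5 mm and 10.7 degrees, less where a joint would pass 70% of its speed; a pose out of reach is approached as far as the arm can. A call with a gripper value outside its range is refused whole. "gripper" is the finger opening in m, from 0 to 0.0876, set as the call begins (left out, the last holds). The fingers move at their own pace and stop on an object; the grip force is fixed at half the most. Time passes only in rows, so rows that repeat a pose let the fingers close. It gives the time, the measured TCP pose, the force and the opening at its end, in the units of the state.
- read_state(): the state, without advancing time (a new reading comes with each control period).
- snapshot(name): name is "scene" or "top"; returns the picture (480x640x3 uint8, red, green, blue); there is no depth.
- camera_model(name): a dict with "fov_y" (degrees; the focal length in pixels is half the picture's height over the tangent of half this angle, whatever the lens; pixels are square), "cx", "cy" (the principal point, pixels), "R" (3x3) and "t" (3): a world point X has camera coordinates R X + t. Camera axes: x right, y down, z forward; pixel columns grow to the right and rows downward; lengths in m; the calibration is good to about 2 mm. A picture is of the moment at which its call begins. camera_model takes no time and is no camera call.
- hand_in(): hands the job in, once; it reports no verdict.
Trained networks look in the newest picture that a camera, given by its name, has taken for a name from the list of things; names that differ only in an ending like _2 or _b are one class to them, and where a whole thing is asked for, a point or a joint stands for the part that bears it (a point fixed in the world has none). Each returns a list of dicts, best first, with "score" (0 to 1); they miss things now and then, are a little off and sometimes report something else, mostly with a low value. They report only what shows in the picture. A call takes as long as a camera call.
- spot_in(camera, thing): "uv" ([column, row] in pixels, amid what is visible of it).
- trace(camera, thing): "mask" (480x640 bool, what is visible of it) and "uv" ([column, row] in pixels, amid what is visible of it).
- spot_point(camera, thing): "uv" ([column, row] in pixels: a listed point, or the origin of a listed thing).
The state is a dict: "t": time; "qpos": joint angles; "joint_velocities": joint speeds; "tau": joint torques, N m; "ee_pos": TCP position; "orientation": TCP orientation; "force": force on the tool from outside, world axes, zero at the start; "wrist_torque": the same for the moment, N m; "gripper_width": opening from 0.0 (shut) to 1.0 (fully open).
Only numpy, scipy, OpenCV 4.12 (cv2) and the standard library are available. Lean on these libraries where they do the work, as an engineer would, in place of code of your own. Each camera call takes 0.05 s, during which the arm holds its last target. There are 200 camera calls.

## Task

Swing the hinged strap of the injector clamp all the way down over its upright pin, then lock it: slide the straight leg of the hairpin clip through the pin's cross hole until its bowed leg snaps round the shank and hugs it. Feel your way: never press the clip against the clamp with more than 12 N; leave the other things on the bench where they are.

Things in the scene. Friction and masses are not known exactly. Their poses are not given: they have to be found in the camera images.
- fixture: injector clamp, fixed to the bench: dark base plate 100 (x) x 220 (y) x 18 mm, origin at the centre of its underside. An injector lies along x in its middle, top at z 46. An upright steel pin of 20 mm dia stands at x 0, y -65 mm in a collar (34 mm dia, up to z 34). A 7 mm square cross hole runs through the pin along the fixture's x axis; the clip may enter from either side.
- pin_axis (a point): point on the upright pin's axis at the nominal height of its hole, 78 mm over the bench. The pin sits up to 13 mm higher or lower in its collar and this point DOES NOT SHOW it: find the height by touch or sight. The hole's centre is always 16 mm below the pin's flat top. Pushes along the pin of up to 40 N do not shift it. Axes as the fixture's: x along the hole, z up.
- strap (a joint): angle of the strap: 0 = down (level, top at z 56 mm), grows upwards to 1.2; stiff hinge, stays where left, about 3 N moves it down. Strap 46 mm wide (x), 8 thick, 175 long; hinge axis along the fixture's x at its y +85, z 52 mm; when down it reaches to y -90. Its last 50 mm are a fork (24 mm slot) that straddles the pin.
- strap_push (a point): point on the middle of the strap's upper face, 105 mm from the hinge axis: a good place to press it down. It moves with the strap.
- clip: steel hairpin clip of 5 mm wire, 103 mm long, about 70 g, flat on the bench. Straight leg along its x axis, pointing to +x; sprung bowed leg beside it at +y in the same level plane: flared mouth, throat at x +9, hollow round the origin for the 20 mm shank. Black grip block at the tail, 20 x 14 x 26 mm high, centred at x -56, y +6. Origin under clip_seat, on the bench; z up.
- clip_seat (a point): point on the straight leg's axis (2.5 mm over the origin) that lies on the pin's axis when seated. The bow's mouth meets the pin when this is about 20 mm short, the throat passes at 14 to 8 mm short with about 3 to 6 N of push, then the clip snaps forward, home; pushed on past that, the force rises again.
- clip_tip (a point): end of the straight leg, 32 mm ahead of clip_seat; the last 6 mm are thinner, 4 mm dia with a round nose
- clip_grip (a point): centre of the clip's moulded grip (14 mm wide in the clip's y, 26 mm high): where to hold it from above
- socket_big: bystander: deep red socket, 34 mm dia, 75 mm high, upright; origin under its centre
- socket_small: bystander: deep red socket, 28 mm dia, 60 mm high, upright; origin under its centre
- bottle: bystander: white bottle, 64 mm dia, 150 mm high; origin under its centre
- roll: bystander: white roll standing on end, 80 mm dia, 50 mm high; origin under its centre
- injector: bystander: spare injector lying loose near the robot, about 110 mm long, 20 mm high; origin under its middle
- screwdriver: bystander: screwdriver lying on the bench; origin under its middle
- wrench: bystander: combination wrench lying on the bench; origin under its middle

How it is judged:
On the way, in this order (a step that is already met when the one before it is completed fails the run):
1. the strap is fully down while the clip is not yet on the pin (value of joint strap below 0.06 rad and horizontal distance between clip_seat and pin_axis above 0.03 m), for 0.2 s.
2. the clip is seated on the pin (horizontal distance between clip_seat and pin_axis below 0.004 m), for 0.2 s.
At the end, for the whole second after the job is handed in: The strap is down (joint below 0.06 rad); the clip's straight leg is through the pin's hole with clip_seat within 4 mm of the pin's axis seen from above and within 18 mm of the nominal hole height, leg within 0.3 rad of the hole's direction; the clip is at rest and released (value of joint strap below 0.06 rad and horizontal distance between clip_seat and pin_axis below 0.004 m and z of clip_seat in the frame of pin_axis between -0.018 and 0.018 m and angle between the x axis of clip and the x axis of fixture, either way round below 0.3 rad and linear speed of clip below 0.02 m/s); the robot touches nothing.
It fails at once if the clip is pressed against the clamp with more than 12 N (contact force between clip and fixture above 12 N).
It fails at once if a bystander is pushed more than 40 mm (distance of any of socket_big, socket_small, bottle, roll, injector, screwdriver, wrench from where it was at the start of the episode above 0.04 m).
It also fails if it takes over 61 s, if anything falls off the work surface, if the arm or the gripper's body presses on something with over 40 N, if the wrist force passes 120 N, or if a joint passes its speed limit or range.

## Working session

There is one attempt and no reset: what is moved stays moved. The work goes in short steps, Python scripts to look and compute and a tool call to move; the robot and the scene stay as the last step left them, time stands still between calls to the robot, and variables do not carry over. Pictures are saved under pics/ and viewed, about 8 in all and at most 12, crops included, and the job is handed in when it is done.

Besides the shell and the picture viewer there is one more tool, called as name(argument=value, ...), one argument or row to a line, values as JSON. apply_moves: Moves the arm, as the interface text tells. Its arguments: {"type":"object","properties":{"motion":{"type":"array"},"gripper":{"type":"number"}},"required":["motion"]}

```bash
ls; mkdir -p pics
cat > h.py <<'E'
from workcell import *
import numpy as np, cv2
from scipy.spatial.transform import Rotation as Ro
def K(c):
    m=camera_model(c); f=240/np.tan(np.radians(m["fov_y"])/2); return m,f
def proj(c,X):
    m,f=K(c); p=np.array(m["R"])@np.array(X)+np.array(m["t"]); return np.array([m["cx"]+f*p[0]/p[2], m["cy"]+f*p[1]/p[2]])
def ray(c,uv):
    m,f=K(c); R=np.array(m["R"]); d=R.T@np.array([(uv[0]-m["cx"])/f,(uv[1]-m["cy"])/f,1]); o=-R.T@np.array(m["t"]); return o,d/np.linalg.norm(d)
def atz(c,uv,z):
    o,d=ray(c,uv); return o+d*(z-o[2])/d[2]
def tri(uv1,uv2,c1="scene",c2="top"):
    o1,d1=ray(c1,uv1);o2,d2=ray(c2,uv2)
    s=np.linalg.lstsq(np.c_[d1,-d2],o2-o1,rcond=None)[0]
    a=o1+s[0]*d1;b=o2+s[1]*d2; return (a+b)/2,np.linalg.norm(a-b)
def save(name,img): cv2.imwrite("pics/"+name,cv2.cvtColor(img,cv2.COLOR_RGB2BGR))
def toolR(s=None):
    s=s or read_state(); return Ro.from_euler("xyz",s["orientation"]).as_matrix()
E
python3 - <<'E'
from h import *
np.set_printoptions(precision=4,suppress=True)
a=snapshot("scene");b=snapshot("top")
save("s1.png",a);save("t1.png",b)
for c in("scene","top"):
    m,f=K(c);print(c,f,-np.array(m["R"]).T@np.array(m["t"]),np.array(m["R"])[2])
for n in ["fixture","pin_axis","strap","strap_push","clip","clip_seat","clip_tip","clip_grip"]:
    for c in("scene","top"):
        r=spot_point(c,n) if n!="strap" else spot_in(c,n)
        print(n,c,[(np.round(x["uv"],1),round(x["score"],2)) for x in r[:2]])
print(read_state())
E
```

```text
pics
scene 500.1947687616052 [ 1.2316 -0.1079  0.5789] [-0.7729  0.1077 -0.6253]
top 568.214755602903 [0.5386 0.0054 1.1881] [ 0.0491 -0.0026 -0.9988]
fixture scene []
fixture top [(array([427.7, 250.5]), 0.58)]
pin_axis scene [(array([156. , 243.1]), 0.64)]
pin_axis top [(array([468.6, 259.3]), 0.59), (array([257.8, 275.4]), 0.31)]
strap scene [(array([218. , 224.2]), 0.81), (array([244.1, 364.4]), 0.41)]
strap top []
strap_push scene [(array([209.4, 214. ]), 0.93)]
strap_push top [(array([426.1, 246. ]), 0.72), (array([466.6, 262.6]), 0.7)]
clip scene [(array([419. , 265.7]), 0.66)]
clip top [(array([249.8, 254.4]), 0.7), (array([456.3, 170.7]), 0.43)]
clip_seat scene [(array([418.3, 263. ]), 0.67)]
clip_seat top [(array([249.3, 249.5]), 0.65), (array([311.2, 160.5]), 0.4)]
clip_tip scene [(array([433.3, 273.1]), 0.91), (array([329.8, 350.6]), 0.64)]
clip_tip top [(array([239.9, 235.9]), 0.74), (array([393.9, 156.5]), 0.52)]
clip_grip scene [(array([400. , 242.8]), 0.61)]
clip_grip top [(array([255.9, 274.3]), 0.56), (array([313.5, 346.2]), 0.29)]
{'t': 0.9, 'qpos': array([ 1.4551,  0.3586,  0.0119, -0.    , -1.2241, -0.2881]), 'joint_velocities': array([-0.0003,  0.0013, -0.0007,  0.0002,  0.0001,  0.0004]), 'tau': array([  0.0018, -58.2358,  29.33  ,   7.002 ,   0.0125,  -0.    ]), 'ee_pos': array([0.2652, 0.6207, 0.2266]), 'orientation': array([-0.0959,  1.5708, -2.0704]), 'force': array([-0.0177,  0.2589, -0.0995]), 'wrist_torque': array([ 0.0092, -0.0178, -0.0081]), 'gripper_width': 1.0004847208851735}
```

View pics/s1.png

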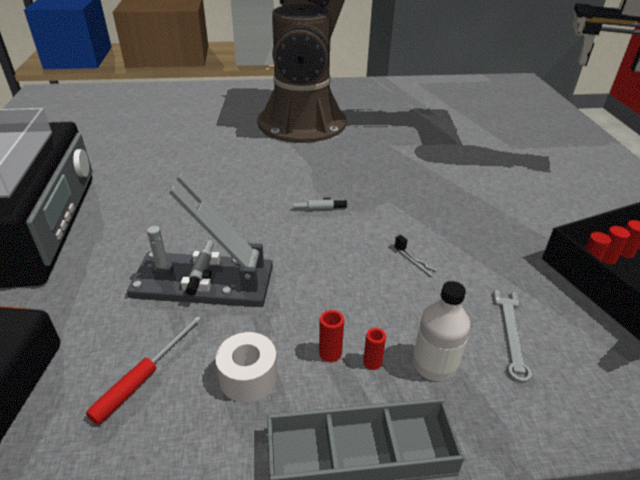

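View pics/t1.png

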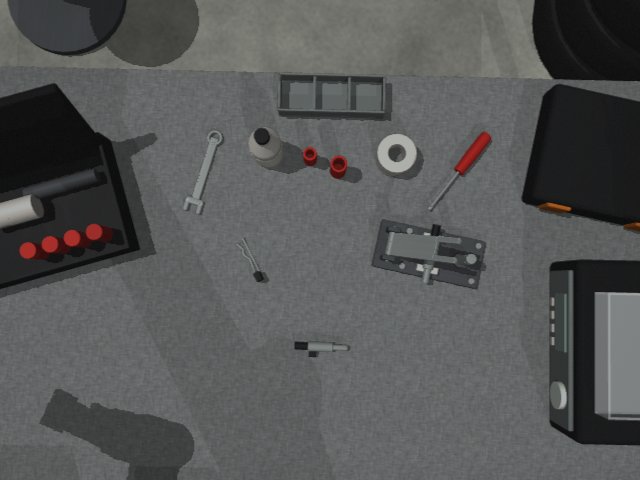

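The scene picture shows the clamp at about (205,265), with the pin at (156,245) and the strap raised. The clip is at about (415,258), grip block at (400,243). In the top view the fixture is at (428,252), the pin at (471,259) and the clip runs from (258,276) to (241,238).

Run:
```python
from h import *
np.set_printoptions(precision=4,suppress=True)
a=cv2.cvtColor(cv2.imread("pics/s1.png"),cv2.COLOR_BGR2RGB);b=cv2.cvtColor(cv2.imread("pics/t1.png"),cv2.COLOR_BGR2RGB)
T=cv2.resize(b[210:300,365:495],None,fx=6,fy=6,interpolation=cv2.INTER_CUBIC)[:,:800]
save("fx.png",T)
C=cv2.resize(b[230:290,230:275],(400,533),interpolation=cv2.INTER_CUBIC)
S=cv2.resize(a[225:285,385:445],(400,400),interpolation=cv2.INTER_CUBIC)
P=np.zeros((533,800,3),np.uint8);P[:,:400]=C;P[:400,400:]=S;save("cl.png",P)
for n,z in [("clip_seat",.0025),("clip_tip",.0025),("clip_grip",.013)]:
    for c in("scene","top"):
        print(n,c,atz(c,spot_point(c,n)[0]["uv"],z))
print("pinaxis",atz("scene",[156,243.1],.078),atz("top",[468.6,259.3],.078))
print("pinaxis tri",tri([156,243.1],[468.6,259.3]))
print("push tri",tri([209.4,214],[426.1,246]))
for uv in [(379,220),(487,242),(479,289),(373,264)]: print(uv,atz("top",uv,.018))
for uv in [(145,253),(273,263),(267,301),(131,296)]: print("s",uv,atz("scene",uv,.018))
```

```text
clip_seat scene [0.5913 0.153  0.0025]
clip_seat top [0.6002 0.1518 0.0025]
clip_tip scene [0.6197 0.1718 0.0025]
clip_tip top [0.6282 0.1723 0.0025]
clip_grip scene [0.5451 0.13   0.013 ]
clip_grip top [0.5486 0.1355 0.013 ]
pinaxis [ 0.5893 -0.2841  0.078 ] [ 0.5865 -0.2869  0.078 ]
pinaxis tri (array([ 0.5865, -0.2861,  0.0761]), np.float64(0.0025087737049639992))
push tri (array([ 0.6067, -0.1922,  0.1409]), np.float64(0.0012893785499490161))
(379, 220) [ 0.6664 -0.1165  0.018 ]
(487, 242) [ 0.6257 -0.3404  0.018 ]
(479, 289) [ 0.5284 -0.3246  0.018 ]
(373, 264) [ 0.5751 -0.1056  0.018 ]
s (145, 253) [ 0.5384 -0.3202  0.018 ]
s (273, 263) [ 0.5853 -0.1019  0.018 ]
s (267, 301) [ 0.6746 -0.1151  0.018 ]
s (131, 296) [ 0.6431 -0.3257  0.018 ]
```

View pics/fx.png

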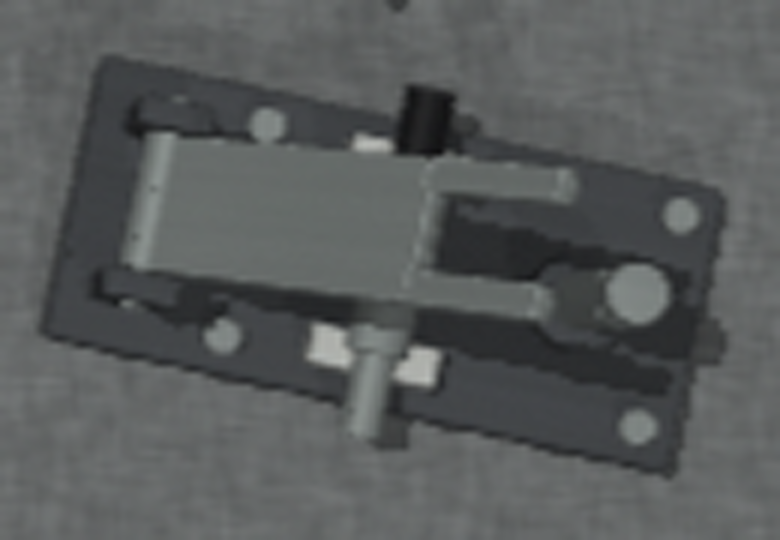

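View pics/cl.png

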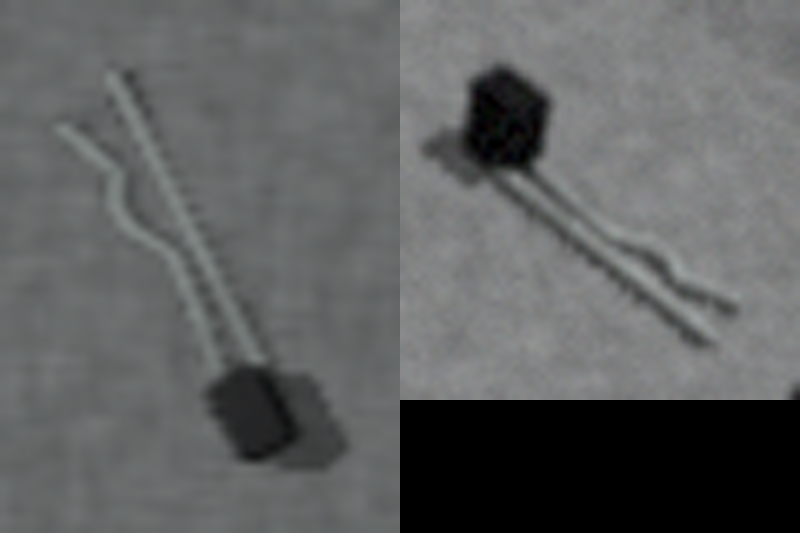

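```bash
cat >> h.py <<'E'
from scipy.optimize import least_squares
def fixpose():
    c=np.array([[103,55],[725,188],[673,478],[43,335]])/6+[365,210]-0.4
    Xf=np.array([[.05,.11],[.05,-.11],[-.05,-.11],[-.05,.11]])
    W=np.array([atz("top",u,.018)[:2] for u in c])
    f=lambda p:(Xf@np.array([[np.cos(p[2]),np.sin(p[2])],[-np.sin(p[2]),np.cos(p[2])]])+p[:2]-W).ravel()
    return least_squares(f,[.6,-.22,0])
def F(p,x,y,z):
    c,s=np.cos(p[2]),np.sin(p[2]); return np.array([p[0]+c*x-s*y,p[1]+s*x+c*y,z])
def plan(poses,start=None):
    """poses: (pos, jawyaw) -> shift & rotvec in tool axes per call"""
    s=read_state(); p,R=np.array(s["ee_pos"]),toolR(s)
    for q,y in poses:
        z=np.array([np.cos(y),np.sin(y),0]); 
        if z@R[:,2]<0: z=-z
        x=np.array([0,0,-1.]); R2=np.c_[x,np.cross(z,x),z]
        print("shift",np.round(R.T@(np.array(q)-p),4),"turn",np.round(Ro.from_matrix(R.T@R2).as_rotvec(),3))
        p,R=np.array(q),R2
E
python3 - <<'E'
from h import *
np.set_printoptions(precision=4,suppress=True)
r=fixpose();p=r.x;print("fix",p,"res",r.fun)
pin=F(p,0,-.065,.094);print("pin",pin)
print("top circle at z.094",atz("top",(638/6+365-.4,293/6+210-.4),.094))
for z in(.081,.094,.107):print(z,proj("scene",[*pin[:2],z]),proj("top",[*pin[:2],z]))
tip=atz("top",(242.0,237.7),.0025);le=atz("top",(258.6,270.1),.0025)
d=tip-le;yaw=np.arctan2(d[1],d[0]);print("tip",tip,"yaw",yaw)
u=np.array([np.cos(yaw),np.sin(yaw),0]);v=np.array([-u[1],u[0],0])
print("grip from tip",tip-u*.088+v*.006,"grip from block top",atz("top",(258.2,276),.026))
s=read_state();print(toolR(s),s["t"])
jy=p[2]
a=np.arcsin((.1409-.056)/.105);print("ang",a)
for j in(p[2],p[2]+np.pi/2):
    print("jaw",j);plan([(F(p,0,.02,.227),j)])
a=cv2.imread("pics/s1.png")[215:305,115:285]
cv2.imwrite("pics/sf.png",cv2.resize(a,None,fx=4.7,fy=4.7,interpolation=cv2.INTER_CUBIC)[:,:800])
E
```

```text
fix [ 0.5992 -0.2206 -0.1929] res [ 0.0003 -0.0001 -0.0007 -0.001   0.0012  0.0011 -0.0009  0.0001]
pin [ 0.5867 -0.2844  0.094 ]
top circle at z.094 [ 0.5876 -0.2871  0.094 ]
0.081 [155.6625 240.6128] [467.7448 259.1101]
0.094 [154.12   234.1091] [469.5102 258.8563]
0.107 [152.5452 227.4688] [471.3179 258.5964]
tip [0.6245 0.1678 0.0025] yaw 0.4996051255075219
grip from tip [0.5444 0.1309 0.0025] grip from block top [0.5451 0.1292 0.026 ]
[[ 0.      0.9196 -0.393 ]
 [-0.     -0.393  -0.9196]
 [-1.      0.      0.    ]] 1.2
ang 0.9417201492239586
jaw -0.19293783054002311
shift [-0.0005  0.6335  0.6228] turn [ 1.36  0.   -0.  ]
jaw 1.3778584962548734
shift [-0.0005  0.6335  0.6228] turn [-0.211  0.    -0.   ]
```

View pics/sf.png

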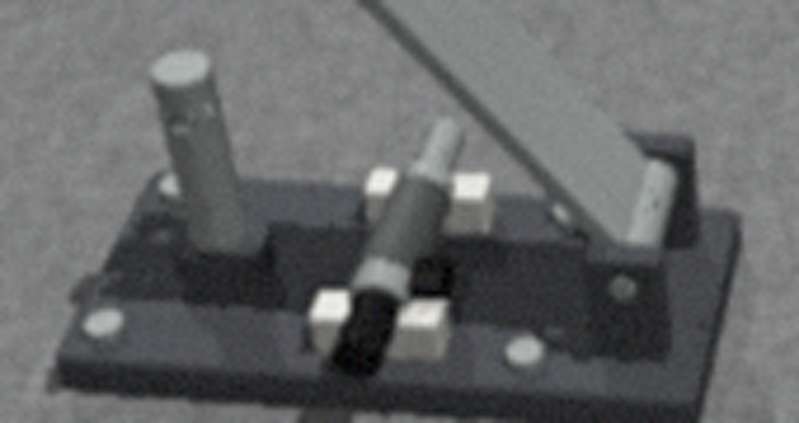

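The pin's top shows at (153.7,229.9) in the scene view, so its height is about 0.102 m, 8 mm above nominal. I'll move over the strap with the fingers shut.

apply_moves(
  motion=[
    [[0,0.0445,0.0437],[0,0,0]],
    [[0,0.089,0.0874],[0,0,0]],
    [[0,0.1335,0.1311],[0,0,0]],
    [[0,0.178,0.1748],[0,0,0]],
    [[0,0.2225,0.2185],[0,0,0]],
  ],
  gripper=0.0,
)

```text
t: 1.82
ee_pos: [0.3845, 0.3305, 0.2269]
orientation: [2.822, 1.57, 0.848]
force: [2.2, -0.5, 0.0]
gripper_width: 0.491
```

apply_moves(
  motion=[
    [[0,0.0445,0.0437],[0,0,0]],
    [[0,0.089,0.0874],[0,0,0]],
    [[0,0.1335,0.1311],[0,0,0]],
    [[0,0.178,0.1748],[0,0,0]],
    [[0,0.2225,0.2185],[0,0,0]],
  ],
)

```text
t: 2.45
ee_pos: [0.5033, 0.0421, 0.2271]
orientation: [2.36, 1.569, 0.386]
force: [0.8, 0.6, 0.5]
gripper_width: 0.009
```

apply_moves(
  motion=[
    [[0,0.0445,0.0437],[-0.06,0,0]],
    [[0,0.089,0.0874],[-0.12,0,0]],
    [[0,0.1335,0.1311],[-0.18,0,0]],
    [[0,0.178,0.1748],[-0.211,0,0]],
    [[0,0.1885,0.1858],[-0.211,0,0]],
  ],
)

```text
t: 3.08
ee_pos: [0.6035, -0.2043, 0.2256]
orientation: [-1.076, 1.57, -2.843]
force: [-0.2, 0.7, 0.4]
gripper_width: 0.003
```

Run:
```python
from h import *
np.set_printoptions(precision=4,suppress=True)
p=fixpose().x
print(tri((153.7,229.9),(470.9,258.4)))
s=read_state();print(s["t"],s["ee_pos"],toolR(s),s["force"],s["gripper_width"])
j=p[2]+np.pi/2
plan([(F(p,0,.02,.227),j),(F(p,0,.02,.056),j),(F(p,0,.02,.13),j),(F(p,0,-.065,.125),j)])
```

```text
(array([ 0.5872, -0.2841,  0.1027]), np.float64(0.0013320341686155165))
3.075 [ 0.6035 -0.2043  0.2256] [[-0.0012  0.9809 -0.1946]
 [-0.0004 -0.1946 -0.9809]
 [-1.     -0.0011  0.0006]] [-0.22    0.7093  0.382 ] 0.0029240978754340573
shift [-0.0014 -0.0012 -0.0032] turn [-0.003  0.001  0.001]
shift [0.171 0.    0.   ] turn [0. 0. 0.]
shift [-0.074  0.     0.   ] turn [0. 0. 0.]
shift [ 0.005 -0.     0.085] turn [0. 0. 0.]
```

apply_moves(
  motion=[
    [[0.035,0,0],[0,0,0]],
    [[0.065,0,0],[0,0,0]],
    [[0.09,0,0],[0,0,0]],
    [[0.115,0,0],[0,0,0]],
    [[0.14,0,0],[0,0,0]],
  ],
)

```text
t: 3.7
ee_pos: [0.6015, -0.2129, 0.094]
orientation: [0.206, 1.555, -1.557]
force: [-1.8, -3.8, 4.9]
gripper_width: 0.588
```

apply_moves(
  motion=[
    [[0.015,0,0],[0,0,0]],
    [[0.024,0,0],[0,0,0]],
    [[0.03,0,0],[0,0,0]],
    [[0.031,0,0],[0,0,0]],
    [[0.031,0,0],[0,0,0]],
  ],
)

```text
t: 4.32
ee_pos: [0.6044, -0.2, 0.0563]
orientation: [1.716, 1.569, -0.046]
force: [-0.4, 0.1, 3.9]
gripper_width: 0.005
```

apply_moves(
  motion=[
    [[0.002,0,0],[0,0,0]],
    [[0.004,0,0],[0,0,0]],
  ],
)

```text
t: 4.58
ee_pos: [0.6046, -0.2, 0.0559]
orientation: [1.431, 1.568, -0.33]
force: [-13.4, 9.4, 43.6]
gripper_width: 0.008
```

Run:
```python
from h import *
a=snapshot("scene")
cv2.imwrite("pics/sf2.png",cv2.resize(a[175:305,115:285,::-1],None,fx=4.5,fy=4.5,interpolation=cv2.INTER_CUBIC))
p=fixpose().x
j=p[2]+np.pi/2
q=(*[.5870,-.2843],.12)
plan([(F(p,0,.02,.056),j),(F(p,0,.02,.12),j),(q,j)])
```

```text
shift [-0.     -0.0013  0.0012] turn [ 0.003  0.    -0.003]
shift [-0.064  0.     0.   ] turn [0. 0. 0.]
shift [0.     0.0003 0.0848] turn [0. 0. 0.]
```

View pics/sf2.png

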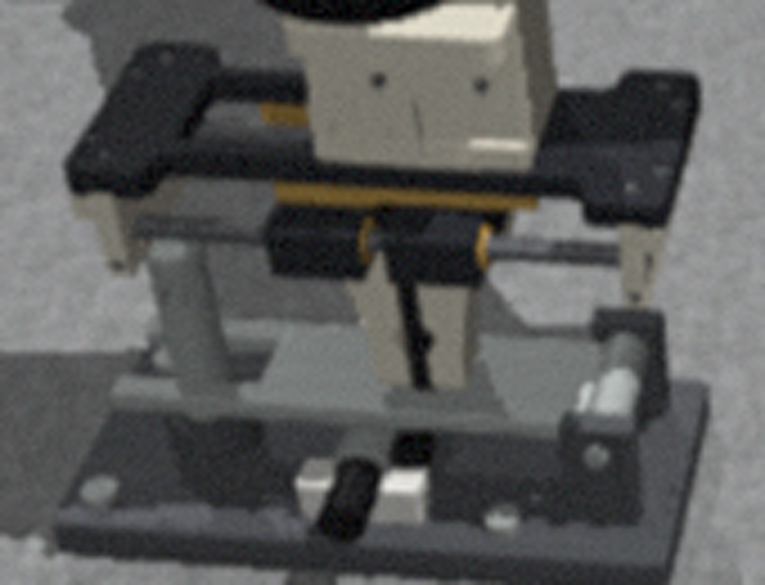

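The picture shows the strap lying level over the injector with the pin standing in the fork, so it is down. Next I'll touch the pin's top.

apply_moves(
  motion=[
    [[-0.03,0,0],[0,0,0]],
    [[-0.0685,0,0],[0,0,0]],
    [[-0.0685,-0.001,0.045],[0,0,0]],
    [[-0.0685,-0.001,0.086],[0,0,0]],
    [[-0.0685,-0.001,0.086],[0,0,0]],
  ],
)

```text
t: 5.25
ee_pos: [0.5853, -0.2864, 0.1197]
orientation: [-2.495, 1.57, 2.023]
force: [0.9, 0.8, -0.4]
gripper_width: 0.005
```

apply_moves(
  motion=[
    [[0.008,0,0],[0,0,0]],
    [[0.013,0,0],[0,0,0]],
    [[0.0145,0,0],[0,0,0]],
    [[0.0145,0,0],[0,0,0]],
  ],
)

```text
t: 5.75
ee_pos: [0.5857, -0.284, 0.1067]
orientation: [-0.478, 1.571, -2.24]
force: [-4.9, 3.5, 12.4]
gripper_width: 0.004
```

apply_moves(
  motion=[
    [[0.0005,0,0],[0,0,0]],
    [[0.001,0,0],[0,0,0]],
  ],
)

```text
t: 6.0
ee_pos: [0.5857, -0.284, 0.1066]
orientation: [0.484, 1.57, -1.278]
force: [-6.5, 4.7, 18.1]
gripper_width: 0.005
```

Contact is at z = 0.1067, so the hole is at about 0.0907. I'll now grip the pin lightly, jaws along the fixture's y, to find its lateral centre.

apply_moves(
  motion=[
    [[-0.012,0,0],[0,0,0]],
    [[-0.012,0,0],[0,0,0]],
    [[-0.012,0,0],[0,0,0]],
    [[-0.012,0,0],[0,0,0]],
  ],
  gripper=0.06,
)

```text
t: 6.5
ee_pos: [0.5853, -0.285, 0.1159]
orientation: [-1.658, 1.57, 2.862]
force: [-0.4, -0.3, 0.6]
gripper_width: 0.395
```

Run:
```python
from h import *
np.set_printoptions(precision=4,suppress=True)
a=snapshot("top");cv2.imwrite("pics/t2.png",a[:,:,::-1]);s=read_state()
print(s["ee_pos"],s["gripper_width"],s["force"]); p=fixpose().x
print(tri((153.7,229.9),(470.9,258.4)),atz("top",(470.9,258.4),.107),atz("scene",(153.7,229.9),.107))
plan([((.5867,-.2844,.080),p[2]+np.pi/2)])
```

```text
[ 0.5854 -0.2851  0.1159] 0.4451435636399249 [ 0.5989 -0.108  -1.0365]
(array([ 0.5872, -0.2841,  0.1027]), np.float64(0.0013320341686155165)) [ 0.5871 -0.2836  0.107 ] [ 0.5932 -0.2818  0.107 ]
shift [ 0.0359  0.0012 -0.0009] turn [ 0.    -0.     0.001]
```

apply_moves(
  motion=[
    [[0.012,0.001,-0.001],[0,0,0]],
    [[0.026,0.001,-0.001],[0,0,0]],
    [[0.036,0.001,-0.001],[0,0,0]],
    [[0.036,0.001,-0.001],[0,0,0]],
  ],
)

```text
t: 7.05
ee_pos: [0.5859, -0.2842, 0.079]
orientation: [-1.585, 1.568, 2.935]
force: [0.5, -0.5, 0.3]
gripper_width: 0.683
```

apply_moves(
  motion=[
    [[0,0,0],[0,0,0]],
    [[0,0,0],[0,0,0]],
    [[0,0,0],[0,0,0]],
    [[0,0,0],[0,0,0]],
  ],
  gripper=0.015,
)

```text
t: 7.55
ee_pos: [0.5869, -0.2844, 0.0809]
orientation: [1.589, 1.57, -0.174]
force: [1.0, 0.0, 0.3]
gripper_width: 0.293
```

Run:
```python
from h import *
np.set_printoptions(precision=4,suppress=True)
s=read_state();R=toolR(s);print(s["ee_pos"],s["gripper_width"]*87.6,R.T@s["force"],s["wrist_torque"]); p=fixpose().x
plan([((.5867,-.2844,.080),p[2]+np.pi/2)])
```

```text
[ 0.5869 -0.2844  0.0809] 25.701136480666165 [-0.3263  0.992  -0.2373] [-0.0105 -0.0127  0.0045]
shift [ 0.0009 -0.0002  0.0001] turn [ 0. -0. -0.]
```

Still closing; wait more.

apply_moves(
  motion=[
    [[0,0,0],[0,0,0]],
    [[0,0,0],[0,0,0]],
    [[0,0,0],[0,0,0]],
    [[0,0,0],[0,0,0]],
  ],
)

```text
t: 8.05
ee_pos: [0.5873, -0.2825, 0.0808]
orientation: [2.882, 1.569, 1.119]
force: [0.2, 9.8, 2.0]
gripper_width: 0.223
```

Run:
```python
from h import *
np.set_printoptions(precision=4,suppress=True)
s=read_state();R=toolR(s);print(s["ee_pos"],s["gripper_width"]*87.6,R.T@s["force"],R[:,2]); p=fixpose().x
plan([((.5867,-.2844,.080),p[2]+np.pi/2)])
```

```text
[ 0.5873 -0.2825  0.0808] 19.540490290754757 [-1.9992 -1.6909 -9.6768] [-0.1913 -0.9815 -0.002 ]
shift [ 0.0008 -0.0002  0.002 ] turn [ 0.001 -0.002 -0.001]
```

apply_moves(
  motion=[
    [[0,0,-0.001],[0,0,0]],
    [[0,0,-0.002],[0,0,0]],
    [[0,0,-0.002],[0,0,0]],
    [[0,0,-0.002],[0,0,0]],
  ],
)

```text
t: 8.55
ee_pos: [0.5873, -0.2824, 0.0808]
orientation: [1.833, 1.57, 0.07]
force: [-0.7, 3.1, 1.7]
gripper_width: 0.218
```

Run:
```python
from h import *
np.set_printoptions(precision=4,suppress=True)
s=read_state();R=toolR(s);print(s["ee_pos"],s["gripper_width"]*87.6,R.T@s["force"],R[:,2]); p=fixpose().x
j=.4996+np.pi/2
# lift, then to clip
c=(.5447,.1300)
print(s["qpos"])
plan([((*s["ee_pos"][:2],.18),p[2]+np.pi/2),((*c,.10),j),((*c,.004),j)])
```

```text
[ 0.5873 -0.2824  0.0808] 19.067947212688377 [-1.7079 -1.3162 -2.8761] [-0.1918 -0.9814 -0.0001]
[-0.1496  0.4403 -0.2196 -0.0001 -0.9105  1.5275]
shift [-0.0992  0.     -0.    ] turn [-0. -0. -0.]
shift [ 0.08   -0.1209 -0.3966] turn [-0.693  0.     0.   ]
shift [0.096 0.    0.   ] turn [0. 0. 0.]
```

apply_moves(
  motion=[
    [[0,0,0],[0,0,0]],
    [[0,0,0],[0,0,0]],
    [[0,0,0],[0,0,0]],
    [[-0.04,0,0],[0,0,0]],
    [[-0.1,0,0],[0,0,0]],
  ],
  gripper=0.05,
)

```text
t: 9.18
ee_pos: [0.5858, -0.2822, 0.1795]
orientation: [-1.578, 1.566, 2.941]
force: [1.8, -0.8, -0.4]
gripper_width: 0.571
```

apply_moves(
  motion=[
    [[0.0,-0.017,-0.056],[0,0,0]],
    [[0.01,-0.034,-0.112],[0,0,0]],
    [[0.02,-0.051,-0.168],[0,0,0]],
    [[0.03,-0.068,-0.224],[0,0,0]],
    [[0.03,-0.082,-0.27],[0,0,0]],
  ],
)

```text
t: 9.8
ee_pos: [0.5575, 0.0001, 0.1499]
orientation: [-1.112, 1.57, -2.875]
force: [0.8, 0.9, 1.1]
gripper_width: 0.566
```

apply_moves(
  motion=[
    [[0.02,-0.013,-0.042],[-0.15,0,0]],
    [[0.04,-0.026,-0.084],[-0.3,0,0]],
    [[0.05,-0.039,-0.1265],[-0.45,0,0]],
    [[0.05,-0.039,-0.1265],[-0.6,0,0]],
    [[0.05,-0.039,-0.1265],[-0.693,0,0]],
  ],
)

```text
t: 10.42
ee_pos: [0.5442, 0.1307, 0.1003]
orientation: [-1.325, 1.57, -2.391]
force: [-0.4, 0.5, 1.3]
gripper_width: 0.571
```

Run:
```python
from h import *
np.set_printoptions(precision=4,suppress=True)
s=read_state();R=toolR(s);print(s["ee_pos"],s["gripper_width"]*87.6,R.T@s["force"],R[:,2])
j=.4996+np.pi/2;c=(.5447,.1300)
plan([((*c,.10),j),((*c,.004),j)])
a=snapshot("scene");b=snapshot("top")
P=np.zeros((400,800,3),np.uint8)
P[:,:400]=cv2.resize(a[180:280,365:465],(400,400),interpolation=cv2.INTER_CUBIC)
P[:,400:]=cv2.resize(b[210:310,210:310],(400,400),interpolation=cv2.INTER_CUBIC);save("g1.png",P)
```

```text
[0.5442 0.1307 0.1003] 50.021789317213475 [-1.2503 -0.1253 -0.6626] [ 0.4843 -0.8749  0.0001]
shift [0.0003 0.0002 0.0008] turn [0.006 0.    0.001]
shift [0.096 0.    0.   ] turn [0. 0. 0.]
```

View pics/g1.png

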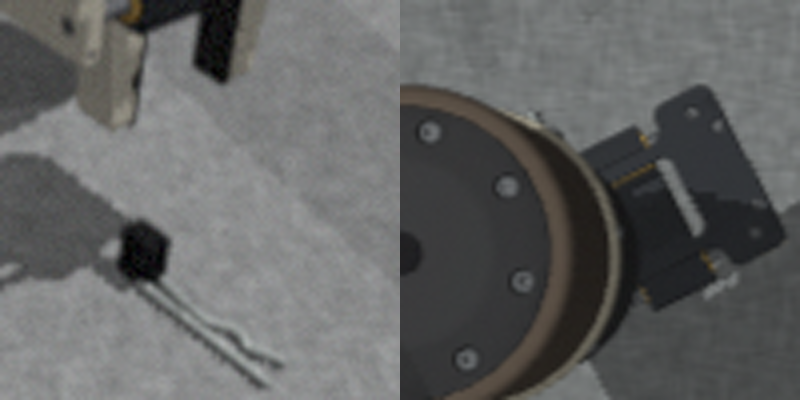

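The block shows at scene pixel (401,242), which matches the expected (0.545, 0.130). Descend and grip.

apply_moves(
  motion=[
    [[0.035,0,0.001],[0,0,0]],
    [[0.065,0,0.001],[0,0,0]],
    [[0.085,0,0.001],[0,0,0]],
    [[0.0955,0,0.001],[0,0,0]],
    [[0.0955,0,0.001],[0,0,0]],
  ],
)

```text
t: 11.15
ee_pos: [0.5447, 0.1288, 0.0047]
orientation: [-1.428, 1.57, -2.5]
force: [0.0, -0.2, 0.3]
gripper_width: 0.566
```

apply_moves(
  motion=[
    [[0,0,0],[0,0,0]],
    [[0,0,0],[0,0,0]],
    [[0,0,0],[0,0,0]],
    [[0,0,0],[0,0,0]],
    [[0,0,0],[0,0,0]],
  ],
  gripper=0.005,
)

```text
t: 11.78
ee_pos: [0.545, 0.1292, 0.0054]
orientation: [1.513, 1.57, 0.443]
force: [-0.5, 1.1, 3.6]
gripper_width: 0.158
```

apply_moves(
  motion=[
    [[0,0,0],[0,0,0]],
    [[0,0,0],[0,0,0]],
    [[0,0,0],[0,0,0]],
  ],
)

```text
t: 12.15
ee_pos: [0.545, 0.1292, 0.0054]
orientation: [1.558, 1.57, 0.487]
force: [-2.0, 0.6, 5.5]
gripper_width: 0.16
```

Run:
```python
from h import *
np.set_printoptions(precision=4,suppress=True)
s=read_state();R=toolR(s);print(s["ee_pos"],s["gripper_width"]*87.6,R.T@s["force"],R[:,2],np.arctan2(-R[0,2],R[1,2]))
```

```text
[0.545  0.1292 0.0054] 14.019226701054667 [-5.5192 -1.4894 -1.5046] [ 0.4797 -0.8774  0.    ] -2.6412658202090245
```

```bash
cat >> h.py <<'E'
YAW=-.193; PIN=np.array([.5873,-.2824])
UX=np.array([np.cos(YAW),np.sin(YAW)]);UY=np.array([-UX[1],UX[0]])
def tcp(short,z,lat=0,gx=-.056): return np.r_[PIN+UX*(gx-short)+UY*(.006+lat),z]
E
python3 - <<'E'
from h import *
s=read_state();e=s["ee_pos"]
j=YAW+np.pi/2
plan([((*e[:2],.15),.5004+np.pi/2),(tcp(.065,.15),j),(tcp(.065,.0936),j)])
E
```

```text
shift [-0.1446  0.      0.    ] turn [-0.  0. -0.]
shift [ 0.     -0.2495  0.2995] turn [0.693 0.    0.   ]
shift [0.0564 0.     0.    ] turn [0. 0. 0.]
```

apply_moves(
  motion=[
    [[-0.02,0,0],[0,0,0]],
    [[-0.06,0,0],[0,0,0]],
    [[-0.11,0,0],[0,0,0]],
    [[-0.1445,0,0],[0,0,0]],
    [[-0.1445,0,0],[0,0,0]],
  ],
)

```text
t: 12.78
ee_pos: [0.5463, 0.1298, 0.1524]
orientation: [1.567, 1.565, 0.496]
force: [0.1, -0.9, -0.4]
gripper_width: 0.157
```

apply_moves(
  motion=[
    [[0,-0.03,0.036],[0,0,0]],
    [[0,-0.065,0.078],[0,0,0]],
    [[0,-0.1,0.12],[0,0,0]],
    [[0,-0.135,0.162],[0,0,0]],
    [[0,-0.16,0.192],[0,0,0]],
  ],
)

```text
t: 13.4
ee_pos: [0.4949, -0.1181, 0.1483]
orientation: [-2.077, 1.569, 3.134]
force: [0.6, 0.5, -0.2]
gripper_width: 0.156
```

apply_moves(
  motion=[
    [[0,-0.022,0.027],[0.14,0,0]],
    [[0,-0.045,0.054],[0.28,0,0]],
    [[0,-0.068,0.081],[0.42,0,0]],
    [[0,-0.0895,0.1075],[0.56,0,0]],
    [[0,-0.0895,0.1075],[0.693,0,0]],
  ],
)

```text
t: 14.02
ee_pos: [0.4681, -0.255, 0.1479]
orientation: [-1.592, 1.568, 2.921]
force: [0.3, 0.1, -1.1]
gripper_width: 0.158
```

apply_moves(
  motion=[
    [[0.02,0,0],[0,0,0]],
    [[0.04,0,0],[0,0,0]],
    [[0.056,0,0],[0,0,0]],
    [[0.056,0,0],[0,0,0]],
  ],
)

```text
t: 14.52
ee_pos: [0.4683, -0.2531, 0.0918]
orientation: [-1.568, 1.567, 2.952]
force: [-0.6, 0.1, -1.0]
gripper_width: 0.158
```

Run:
```python
from h import *
np.set_printoptions(precision=4,suppress=True)
s=read_state();R=toolR(s);print(s["t"],s["ee_pos"],s["gripper_width"]*87.6,s["force"],R[:,2])
plan([(tcp(.065,.0936),YAW+np.pi/2)])
e=s["ee_pos"]; c=np.r_[e[:2]-UY*.006,e[2]-.0029]
for n,d in [("tip",.088),("seat",.056)]:
    X=c+np.r_[UX*d,0]; print(n,X,proj("scene",X),proj("top",X))
a=snapshot("scene");b=snapshot("top")
P=np.zeros((600,800,3),np.uint8)
P[:,:400]=cv2.resize(a[190:290,120:187],(400,600),interpolation=cv2.INTER_CUBIC)
P[:,400:]=cv2.resize(b[220:320,430:497],(400,600),interpolation=cv2.INTER_CUBIC);save("i1.png",P)
for n in("clip_tip","clip_seat"):
    for cc in("scene","top"): print(n,cc,[(x["uv"],x["score"]) for x in spot_point(cc,n)[:2]])
```

```text
14.525 [ 0.4683 -0.2531  0.0918] 13.84893083703404 [-0.5849  0.1496 -1.0301] [-0.1918 -0.9814  0.    ]
shift [-0.0019  0.0014 -0.0001] turn [0.    0.    0.004]
tip [ 0.5535 -0.2759  0.0889] [162.9654 223.8574] [464.2669 276.0111]
seat [ 0.5221 -0.2698  0.0889] [169.1112 212.5201] [460.9384 292.2056]
clip_tip scene [([164.7, 221.5], 0.5)]
clip_tip top [([464.3, 274.4], 0.67)]
clip_seat scene [([167.7, 212.5], 0.84)]
clip_seat top [([310.9, 159.1], 0.75), ([462.4, 290.3], 0.52)]
```

View pics/i1.png

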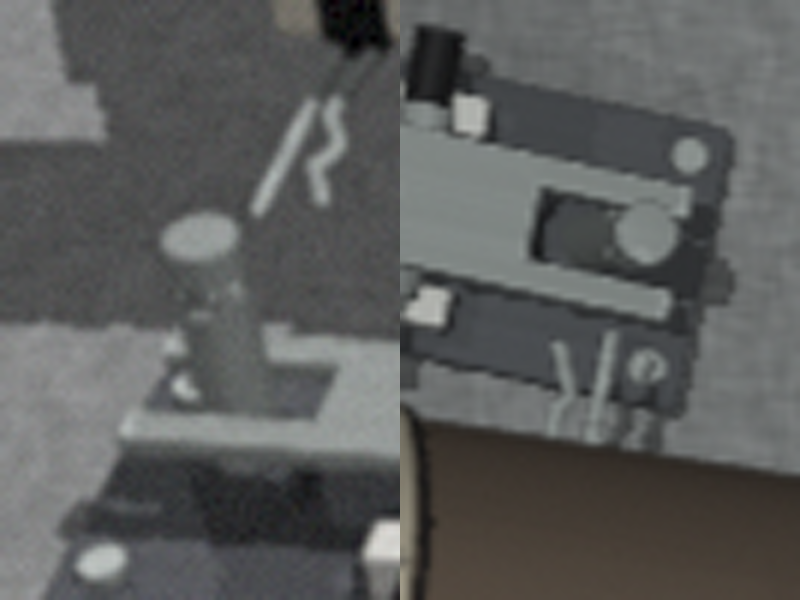

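The tip shows at top (465.5,275.7) and scene (163.2,225.5). Both lie within about 1.5 px of prediction, with the same bias as the pin. Next I'll check the leg's direction against the pin numerically.

Run:
```python
from h import *
np.set_printoptions(precision=2,suppress=True)
g=np.mean([snapshot("top").astype(float).mean(2) for _ in range(4)],0)
pts=[]
for r in range(277,292):
    pred=464.27-(r-276)*.205+1; c0=int(round(pred)); w=g[r,c0-4:c0+5]; b=np.median(g[r,c0-10:c0+11]); w=np.clip(w-b-8,0,None)
    c=(w*np.arange(c0-4,c0+5)).sum()/max(w.sum(),1e-6); pts.append((r,c,pred-1,w.max()))
print(np.array(pts))
# pin circle
t=g[245:272,455:487]; m=cv2.HoughCircles(cv2.resize(t,None,fx=8,fy=8,interpolation=cv2.INTER_CUBIC).clip(0,255).astype(np.uint8),cv2.HOUGH_GRADIENT,2,100,param1=60,param2=15,minRadius=32,maxRadius=52)
print(m[0][:2]/8+[455,245,0] if m is not None else None)
print(proj("top",[*PIN,.1067]),proj("top",[*PIN,.0907]))
```

```text
[[277.   464.86 464.06  45.  ]
 [278.   464.66 463.86  45.33]
 [279.   465.65 463.65  35.92]
 [280.   464.25 463.45  26.17]
 [281.   464.   463.25  24.5 ]
 [282.   463.64 463.04  35.42]
 [283.   463.53 462.83  49.08]
 [284.   463.51 462.63  56.17]
 [285.   462.25 462.42  53.33]
 [286.   462.82 462.22  24.42]
 [287.   462.38 462.01  17.  ]
 [288.   462.38 461.81  17.92]
 [289.   462.33 461.6   14.25]
 [290.   462.   461.4   17.17]
 [291.   460.79 461.19  18.17]]
[[471.12 258.62   4.97]
 [457.88 258.12   6.32]]
[470.23 258.28] [468.03 258.6 ]
```

apply_moves(
  motion=[
    [[-0.0019,0.005,0],[0,0,0]],
    [[-0.0019,0.01,0],[0,0,0]],
    [[-0.0019,0.015,0],[0,0,0]],
    [[-0.0019,0.019,0],[0,0,0]],
    [[-0.0019,0.02,0],[0,0,0]],
  ],
)

```text
t: 15.65
ee_pos: [0.4894, -0.2573, 0.0953]
orientation: [-1.428, 1.571, 3.091]
force: [1.0, -0.0, 0.2]
gripper_width: 0.158
```

apply_moves(
  motion=[
    [[0,0,0],[0,0,0]],
    [[0,0,0],[0,0,0]],
  ],
)

```text
t: 15.9
ee_pos: [0.489, -0.2572, 0.0954]
orientation: [-1.708, 1.571, 2.812]
force: [-1.4, 0.4, -1.0]
gripper_width: 0.156
```

```bash
cat >> h.py <<'E'
def st():
    s=read_state();e=np.array(s["ee_pos"]);f=np.array(s["force"])
    d=e[:2]-PIN
    print("t",s["t"],"short %.1f lat %.2f z %.2f"%(-(d@UX)*1e3-56,(d@UY)*1e3-6,e[2]*1e3),"f along %.1f lat %.1f z %.1f"%(f[:2]@UX,f[:2]@UY,f[2]),"w %.2f"%(s["gripper_width"]*87.6))
E
python3 -c "
from h import *
st();plan([(tcp(.045,.0936),YAW+np.pi/2)])"
```

```text
t 15.9 short 45.3 lat -0.11 z 95.43 f along -1.4 lat 0.1 z -1.0 w 13.66
shift [ 0.0018  0.0003 -0.0001] turn [ 0. -0.  0.]
```

apply_moves(
  motion=[
    [[0.0018,0,0],[0,0,0]],
    [[0.0018,0,0],[0,0,0]],
    [[0.0018,0,0],[0,0,0]],
  ],
)

```text
t: 16.27
ee_pos: [0.4891, -0.2572, 0.0936]
orientation: [-1.48, 1.571, 3.04]
force: [-0.1, 0.7, -0.5]
gripper_width: 0.154
```

```bash
python3 -c "
from h import *
st()
for i in range(3): snapshot('top'); st()"
```

```text
t 16.275 short 45.2 lat -0.11 z 93.64 f along -0.3 lat 0.7 z -0.5 w 13.50
t 16.325 short 45.1 lat -0.13 z 93.70 f along 0.3 lat -0.6 z -1.0 w 13.90
t 16.375 short 45.1 lat -0.14 z 93.69 f along 0.2 lat 0.1 z -0.5 w 13.34
t 16.425 short 45.1 lat -0.12 z 93.69 f along 0.7 lat -0.0 z -0.8 w 13.89
```

apply_moves(
  motion=[
    [[0,0.001,0],[0,0,0]],
    [[0,0.002,0],[0,0,0]],
    [[0,0.003,0],[0,0,0]],
    [[0,0.004,0],[0,0,0]],
    [[0,0.004,0],[0,0,0]],
  ],
)

```text
t: 17.05
ee_pos: [0.4932, -0.258, 0.0936]
orientation: [-1.082, 1.571, -2.846]
force: [-0.2, -0.4, 0.1]
gripper_width: 0.151
```

```bash
python3 -c "
from h import *
st()"
```

```text
t 17.05 short 41.1 lat -0.13 z 93.63 f along -0.1 lat -0.4 z 0.1 w 13.20
```

apply_moves(
  motion=[
    [[0,0.0005,0],[0,0,0]],
    [[0,0.001,0],[0,0,0]],
    [[0,0.001,0],[0,0,0]],
  ],
)

```text
t: 17.42
ee_pos: [0.4941, -0.2582, 0.0937]
orientation: [0.853, 1.571, -0.91]
force: [-0.2, -0.7, -0.7]
gripper_width: 0.161
```

```bash
python3 -c "
from h import *
st()"
```

```text
t 17.425 short 40.1 lat -0.12 z 93.67 f along -0.1 lat -0.7 z -0.7 w 14.06
```

apply_moves(
  motion=[
    [[0,0.0005,0],[0,0,0]],
    [[0,0.001,0],[0,0,0]],
    [[0,0.0015,0],[0,0,0]],
    [[0,0.0015,0],[0,0,0]],
  ],
)

```text
t: 17.92
ee_pos: [0.4956, -0.2585, 0.0937]
orientation: [-0.453, 1.571, -2.217]
force: [-0.2, -0.2, -0.5]
gripper_width: 0.156
```

```bash
python3 -c "
from h import *
st()"
```

```text
t 17.925 short 38.6 lat -0.13 z 93.66 f along -0.2 lat -0.3 z -0.5 w 13.68
```

apply_moves(
  motion=[
    [[0,0.0005,0],[0,0,0]],
    [[0,0.001,0],[0,0,0]],
    [[0,0.0015,0],[0,0,0]],
    [[0,0.0015,0],[0,0,0]],
  ],
)

```text
t: 18.42
ee_pos: [0.4971, -0.2588, 0.0937]
orientation: [0.321, 1.571, -1.443]
force: [-0.1, 0.6, -0.8]
gripper_width: 0.156
```

```bash
python3 -c "
from h import *
st()"
```

```text
t 18.425 short 37.1 lat -0.13 z 93.66 f along -0.2 lat 0.6 z -0.8 w 13.70
```

apply_moves(
  motion=[
    [[0,0.0005,0],[0,0,0]],
    [[0,0.001,0],[0,0,0]],
    [[0,0.0015,0],[0,0,0]],
    [[0,0.0015,0],[0,0,0]],
  ],
)

```text
t: 18.92
ee_pos: [0.4986, -0.2591, 0.0937]
orientation: [1.273, 1.571, -0.491]
force: [-1.0, 0.1, -0.1]
gripper_width: 0.153
```

```bash
python3 -c "
from h import *
st()"
```

```text
t 18.925 short 35.6 lat -0.13 z 93.67 f along -1.0 lat -0.1 z -0.1 w 13.43
```

apply_moves(
  motion=[
    [[0,0.0005,0],[0,0,0]],
    [[0,0.001,0],[0,0,0]],
    [[0,0.0015,0],[0,0,0]],
    [[0,0.0015,0],[0,0,0]],
  ],
)

```text
t: 19.42
ee_pos: [0.5, -0.2593, 0.0937]
orientation: [-2.483, 1.571, 2.037]
force: [-0.2, 0.5, -1.0]
gripper_width: 0.155
```

```bash
python3 -c "
from h import *
st()"
```

```text
t 19.425 short 34.1 lat -0.11 z 93.65 f along -0.3 lat 0.4 z -1.0 w 13.60
```

apply_moves(
  motion=[
    [[0,0.0005,0],[0,0,0]],
    [[0,0.001,0],[0,0,0]],
    [[0,0.0015,0],[0,0,0]],
    [[0,0.0015,0],[0,0,0]],
  ],
)

```text
t: 19.92
ee_pos: [0.5015, -0.2596, 0.0937]
orientation: [2.229, 1.571, 0.466]
force: [-0.2, 0.1, -0.8]
gripper_width: 0.16
```

```bash
python3 -c "
from h import *
st()
a=snapshot('scene');P=np.zeros((600,800,3),np.uint8)
P[:,:400]=cv2.resize(a[190:290,120:187],(400,600),interpolation=cv2.INTER_CUBIC)
b=snapshot('top')
P[:,400:]=cv2.resize(b[220:320,430:497],(400,600),interpolation=cv2.INTER_CUBIC);save('i2.png',P)"
```

```text
t 19.925 short 32.6 lat -0.11 z 93.67 f along -0.2 lat 0.0 z -0.8 w 13.98
```

View pics/i2.png

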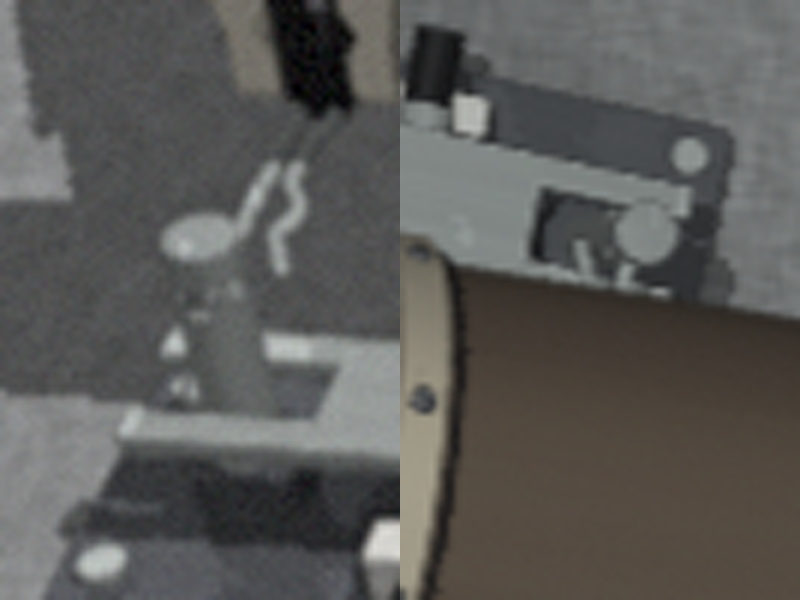

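The leg runs behind the pin's top at (240,235) in the crop with no contact force, so it is inside the hole. Continue to just before the mouth meets the pin.

apply_moves(
  motion=[
    [[0,0.0008,0],[0,0,0]],
    [[0,0.0016,0],[0,0,0]],
    [[0,0.0024,0],[0,0,0]],
    [[0,0.003,0],[0,0,0]],
    [[0,0.003,0],[0,0,0]],
  ],
)

```text
t: 20.65
ee_pos: [0.5045, -0.2602, 0.0936]
orientation: [-1.894, 1.571, 2.625]
force: [-0.0, -0.1, -0.2]
gripper_width: 0.156
```

```bash
python3 -c "
from h import *
st()"
```

```text
t 20.65 short 29.6 lat -0.12 z 93.65 f along -0.0 lat -0.1 z -0.2 w 13.63
```

apply_moves(
  motion=[
    [[0,0.0008,0],[0,0,0]],
    [[0,0.0016,0],[0,0,0]],
    [[0,0.0024,0],[0,0,0]],
    [[0,0.003,0],[0,0,0]],
    [[0,0.003,0],[0,0,0]],
  ],
)

```text
t: 21.28
ee_pos: [0.5074, -0.2608, 0.0937]
orientation: [1.91, 1.571, 0.147]
force: [-0.6, -0.1, -0.4]
gripper_width: 0.155
```

```bash
python3 -c "
from h import *
st()"
```

```text
t 21.275 short 26.5 lat -0.10 z 93.65 f along -0.5 lat -0.2 z -0.4 w 13.53
```

apply_moves(
  motion=[
    [[0,0.0008,0],[0,0,0]],
    [[0,0.0016,0],[0,0,0]],
    [[0,0.0024,0],[0,0,0]],
    [[0,0.003,0],[0,0,0]],
    [[0,0.003,0],[0,0,0]],
  ],
)

```text
t: 21.9
ee_pos: [0.5103, -0.2614, 0.0937]
orientation: [1.515, 1.571, -0.248]
force: [-0.0, 0.3, -1.3]
gripper_width: 0.159
```

apply_moves(
  motion=[
    [[0,0.0005,0],[0,0,0]],
    [[0,0.001,0],[0,0,0]],
    [[0,0.0015,0],[0,0,0]],
    [[0,0.0015,0],[0,0,0]],
  ],
)

```text
t: 22.4
ee_pos: [0.5118, -0.2617, 0.0936]
orientation: [0.365, 1.571, -1.398]
force: [1.8, 0.2, -1.5]
gripper_width: 0.156
```

```bash
python3 -c "
from h import *
st()"
```

```text
t 22.4 short 22.1 lat -0.12 z 93.65 f along 1.7 lat 0.5 z -1.5 w 13.70
```

apply_moves(
  motion=[
    [[0,0.0005,0],[0,0,0]],
    [[0,0.001,0],[0,0,0]],
    [[0,0.0015,0],[0,0,0]],
    [[0,0.002,0],[0,0,0]],
    [[0,0.002,0],[0,0,0]],
  ],
)

```text
t: 23.02
ee_pos: [0.5137, -0.262, 0.0936]
orientation: [-1.108, 1.571, -2.872]
force: [-0.9, -0.2, -0.7]
gripper_width: 0.157
```

```bash
python3 -c "
from h import *
st()"
```

```text
t 23.025 short 20.1 lat -0.13 z 93.64 f along -0.8 lat -0.4 z -0.7 w 13.79
```

apply_moves(
  motion=[
    [[0,0.0004,0],[0,0,0]],
    [[0,0.0008,0],[0,0,0]],
    [[0,0.0012,0],[0,0,0]],
    [[0,0.0015,0],[0,0,0]],
    [[0,0.0015,0],[0,0,0]],
  ],
)

```text
t: 23.65
ee_pos: [0.5152, -0.2623, 0.0936]
orientation: [-1.712, 1.571, 2.808]
force: [-0.6, 0.3, -1.0]
gripper_width: 0.159
```

```bash
python3 -c "
from h import *
st()"
```

```text
t 23.65 short 18.6 lat -0.08 z 93.63 f along -0.6 lat 0.2 z -1.0 w 13.90
```

apply_moves(
  motion=[
    [[0,0.0004,0],[0,0,0]],
    [[0,0.0008,0],[0,0,0]],
    [[0,0.0012,0],[0,0,0]],
    [[0,0.0015,0],[0,0,0]],
    [[0,0.0015,0],[0,0,0]],
  ],
)

```text
t: 24.28
ee_pos: [0.5165, -0.2625, 0.0935]
orientation: [-1.757, 1.57, 2.763]
force: [-1.6, 0.7, -0.1]
gripper_width: 0.157
```

```bash
python3 -c "
from h import *
st()"
```

```text
t 24.275 short 17.3 lat -0.09 z 93.54 f along -1.7 lat 0.4 z -0.1 w 13.73
```

apply_moves(
  motion=[
    [[0,0.0004,0],[0,0,0]],
    [[0,0.0008,0],[0,0,0]],
    [[0,0.0012,0],[0,0,0]],
    [[0,0.0015,0],[0,0,0]],
    [[0,0.0015,0],[0,0,0]],
  ],
)

```text
t: 24.9
ee_pos: [0.5182, -0.2629, 0.0936]
orientation: [1.735, 1.571, -0.028]
force: [-1.5, 1.7, -1.5]
gripper_width: 0.159
```

```bash
python3 -c "
from h import *
st()"
```

```text
t 24.9 short 15.5 lat -0.09 z 93.62 f along -1.8 lat 1.4 z -1.5 w 13.93
```

apply_moves(
  motion=[
    [[0,0.0004,0],[0,0,0]],
    [[0,0.0008,0],[0,0,0]],
    [[0,0.0012,0],[0,0,0]],
    [[0,0.0015,0],[0,0,0]],
    [[0,0.0015,0],[0,0,0]],
  ],
)

```text
t: 25.52
ee_pos: [0.5195, -0.2631, 0.0935]
orientation: [-1.703, 1.57, 2.816]
force: [-4.2, 2.5, -1.1]
gripper_width: 0.16
```

```bash
python3 -c "
from h import *
st()"
```

```text
t 25.525 short 14.3 lat -0.09 z 93.54 f along -4.6 lat 1.6 z -1.1 w 14.02
```

apply_moves(
  motion=[
    [[0,0.0004,0],[0,0,0]],
    [[0,0.0008,0],[0,0,0]],
    [[0,0.001,0],[0,0,0]],
    [[0,0.001,0],[0,0,0]],
  ],
)

```text
t: 26.02
ee_pos: [0.5211, -0.2634, 0.0938]
orientation: [1.551, 1.57, -0.212]
force: [-2.0, 2.7, -1.0]
gripper_width: 0.155
```

```bash
python3 -c "
from h import *
st()"
```

```text
t 26.025 short 12.7 lat -0.08 z 93.78 f along -2.5 lat 2.2 z -1.0 w 13.60
```

apply_moves(
  motion=[
    [[0,0.0004,0],[0,0,0]],
    [[0,0.0008,0],[0,0,0]],
    [[0,0.001,0],[0,0,0]],
    [[0,0.001,0],[0,0,0]],
  ],
)

```text
t: 26.52
ee_pos: [0.5217, -0.2636, 0.0937]
orientation: [1.465, 1.571, -0.298]
force: [-2.8, 2.6, -0.4]
gripper_width: 0.156
```

```bash
python3 -c "
from h import *
st()"
```

```text
t 26.525 short 12.0 lat -0.10 z 93.72 f along -3.2 lat 2.0 z -0.4 w 13.70
```

apply_moves(
  motion=[
    [[0,0.0004,0],[0,0,0]],
    [[0,0.0008,0],[0,0,0]],
    [[0,0.0012,0],[0,0,0]],
    [[0,0.0015,0],[0,0,0]],
  ],
)

```text
t: 27.02
ee_pos: [0.523, -0.2638, 0.0936]
orientation: [-1.618, 1.571, 2.901]
force: [-3.9, 3.0, -1.0]
gripper_width: 0.158
```

```bash
python3 -c "
from h import *
st()"
```

```text
t 27.025 short 10.7 lat -0.10 z 93.59 f along -4.4 lat 2.1 z -1.0 w 13.88
```

apply_moves(
  motion=[
    [[0,0.0004,0],[0,0,0]],
    [[0,0.0008,0],[0,0,0]],
    [[0,0.0012,0],[0,0,0]],
    [[0,0.0015,0],[0,0,0]],
  ],
)

```text
t: 27.52
ee_pos: [0.5248, -0.2642, 0.0938]
orientation: [1.521, 1.57, -0.242]
force: [-1.9, 2.6, -0.7]
gripper_width: 0.153
```

```bash
python3 -c "
from h import *
st()"
```

```text
t 27.525 short 8.8 lat -0.08 z 93.79 f along -2.3 lat 2.2 z -0.7 w 13.39
```

apply_moves(
  motion=[
    [[0,0.0004,0],[0,0,0]],
    [[0,0.0008,0],[0,0,0]],
    [[0,0.0012,0],[0,0,0]],
    [[0,0.0015,0],[0,0,0]],
  ],
)

```text
t: 28.02
ee_pos: [0.5263, -0.2645, 0.0937]
orientation: [1.456, 1.57, -0.307]
force: [-1.0, 2.2, -0.6]
gripper_width: 0.155
```

```bash
python3 -c "
from h import *
st()"
```

```text
t 28.025 short 7.3 lat -0.11 z 93.74 f along -1.4 lat 2.0 z -0.6 w 13.59
```

Past the throat. The force is dropping, so I'll continue.

apply_moves(
  motion=[
    [[0,0.0005,0],[0,0,0]],
    [[0,0.001,0],[0,0,0]],
    [[0,0.0015,0],[0,0,0]],
    [[0,0.002,0],[0,0,0]],
    [[0,0.002,0],[0,0,0]],
  ],
)

```text
t: 28.65
ee_pos: [0.5284, -0.2649, 0.0938]
orientation: [1.484, 1.57, -0.28]
force: [1.3, 2.3, -1.5]
gripper_width: 0.154
```

```bash
python3 -c "
from h import *
st()"
```

```text
t 28.65 short 5.2 lat -0.11 z 93.79 f along 0.9 lat 2.5 z -1.5 w 13.51
```

apply_moves(
  motion=[
    [[0,0.0005,0],[0,0,0]],
    [[0,0.001,0],[0,0,0]],
    [[0,0.0015,0],[0,0,0]],
    [[0,0.0015,0],[0,0,0]],
  ],
)

```text
t: 29.15
ee_pos: [0.5297, -0.2652, 0.0937]
orientation: [1.37, 1.57, -0.394]
force: [1.5, 0.9, -1.1]
gripper_width: 0.154
```

```bash
python3 -c "
from h import *
st()"
```

```text
t 29.15 short 3.8 lat -0.19 z 93.75 f along 1.3 lat 1.2 z -1.1 w 13.48
```

apply_moves(
  motion=[
    [[0,0.0005,0],[0,0,0]],
    [[0,0.001,0],[0,0,0]],
    [[0,0.0015,0],[0,0,0]],
    [[0,0.0015,0],[0,0,0]],
  ],
)

```text
t: 29.65
ee_pos: [0.5309, -0.2655, 0.0937]
orientation: [-0.283, 1.571, -2.047]
force: [0.3, 0.3, -0.8]
gripper_width: 0.154
```

```bash
python3 -c "
from h import *
st()"
```

```text
t 29.65 short 2.6 lat -0.23 z 93.67 f along 0.3 lat 0.3 z -0.8 w 13.49
```

apply_moves(
  motion=[
    [[0,0.0005,0],[0,0,0]],
    [[0,0.001,0],[0,0,0]],
    [[0,0.001,0],[0,0,0]],
  ],
)

```text
t: 30.02
ee_pos: [0.5319, -0.2656, 0.0937]
orientation: [1.49, 1.571, -0.273]
force: [-0.2, -0.0, -0.2]
gripper_width: 0.159
```

```bash
python3 -c "
from h import *
st()"
```

```text
t 30.025 short 1.6 lat -0.14 z 93.66 f along -0.2 lat -0.1 z -0.2 w 13.95
```

apply_moves(
  motion=[
    [[0,0.0005,0],[0,0,0]],
    [[0,0.001,0],[0,0,0]],
    [[0,0.001,0],[0,0,0]],
  ],
)

```text
t: 30.4
ee_pos: [0.5329, -0.2658, 0.0937]
orientation: [1.405, 1.571, -0.359]
force: [0.3, 0.9, 0.1]
gripper_width: 0.163
```

```bash
python3 -c "
from h import *
for i in range(3): st(); snapshot('top')"
```

```text
t 30.4 short 0.5 lat -0.09 z 93.67 f along 0.1 lat 1.0 z 0.1 w 14.24
t 30.45 short 0.6 lat -0.09 z 93.63 f along 0.3 lat 0.1 z -0.7 w 14.17
t 30.5 short 0.6 lat -0.13 z 93.66 f along -0.1 lat 0.8 z -0.4 w 13.83
```

apply_moves(
  motion=[
    [[0,0.0005,0],[0,0,0]],
    [[0,0.001,0],[0,0,0]],
    [[0,0.001,0],[0,0,0]],
  ],
)

```text
t: 30.92
ee_pos: [0.5337, -0.2659, 0.0936]
orientation: [-1.806, 1.57, 2.714]
force: [-1.1, 1.5, -1.5]
gripper_width: 0.155
```

```bash
python3 -c "
from h import *
for i in range(3): st(); snapshot('top')"
```

```text
t 30.925 short -0.2 lat -0.06 z 93.57 f along -1.4 lat 1.2 z -1.5 w 13.61
t 30.975 short -0.2 lat -0.05 z 93.56 f along -1.3 lat 0.8 z -0.3 w 13.67
t 31.025 short -0.2 lat -0.07 z 93.59 f along -1.0 lat -0.6 z -0.6 w 13.93
```

The force passed through zero (home) and is just rising again at 0.2 mm past nominal. Release and lift.

apply_moves(
  motion=[
    [[0,-0.0005,0],[0,0,0]],
    [[0,-0.0005,0],[0,0,0]],
    [[0,-0.0005,0],[0,0,0]],
    [[0,-0.0005,0],[0,0,0]],
  ],
  gripper=0.035,
)

```text
t: 31.58
ee_pos: [0.5335, -0.2659, 0.0937]
orientation: [1.443, 1.571, -0.321]
force: [0.2, -0.2, -0.1]
gripper_width: 0.398
```

apply_moves(
  motion=[
    [[-0.01,0,0],[0,0,0]],
    [[-0.03,0,0],[0,0,0]],
    [[-0.07,0,0],[0,0,0]],
    [[-0.12,0,0],[0,0,0]],
    [[-0.15,0,0],[0,0,0]],
  ],
)

```text
t: 32.2
ee_pos: [0.5341, -0.2662, 0.2474]
orientation: [1.452, 1.567, -0.311]
force: [1.0, -0.1, -0.4]
gripper_width: 0.398
```

apply_moves(
  motion=[
    [[0,-0.03,-0.03],[0,0,0]],
    [[0,-0.05,-0.08],[0,0,0]],
    [[0,-0.05,-0.13],[0,0,0]],
    [[0,-0.05,-0.18],[0,0,0]],
    [[0,-0.05,-0.2],[0,0,0]],
  ],
)

```text
t: 32.83
ee_pos: [0.523, -0.0579, 0.2447]
orientation: [1.998, 1.569, 0.236]
force: [0.6, -0.7, 0.2]
gripper_width: 0.402
```

Run:
```python
from h import *
np.set_printoptions(precision=4,suppress=True)
st()
a=snapshot('scene');b=snapshot('top');P=np.zeros((600,800,3),np.uint8)
P[:,:400]=cv2.resize(a[190:290,120:187],(400,600),interpolation=cv2.INTER_CUBIC)
P[:,400:]=cv2.resize(b[220:320,430:497],(400,600),interpolation=cv2.INTER_CUBIC);save('f.png',P)
for s in(0,.004):
  for n,d in(("tip",.032),("grip",-.056)):
    X=np.r_[PIN+UX*(d-s)+UY*(.006 if n=="grip" else 0),.0907 if n=="tip" else .114];print(s,n,proj("top",X),proj("scene",X))
for n in("clip_tip","clip_grip"):
    for c in("top","scene"): print(n,c,[(x["uv"],x["score"]) for x in spot_point(c,n)[:1]])
```

```text
t 32.825 short 50.2 lat 202.03 z 244.69 f along 0.7 lat -0.6 z 0.2 w 35.25
0 tip [471.3425 242.4755] [148.7632 248.8217]
0 grip [462.2075 286.394 ] [168.2036 203.7812]
0.004 tip [470.9287 244.4888] [149.6647 247.1636]
0.004 grip [461.7814 288.4669] [168.9716 202.4043]
clip_tip top [([470.5, 241.3], 0.74)]
clip_tip scene [([149.5, 244.2], 0.86)]
clip_grip top [([453.7, 172.5], 0.64)]
clip_grip scene [([170.1, 216.8], 0.9)]
```

View pics/f.png

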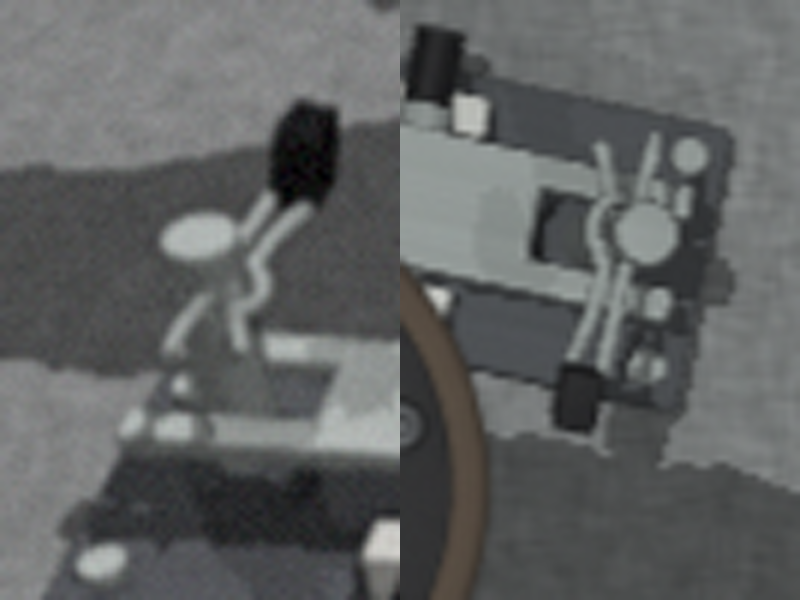

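The clip is through the hole with its bow round the shank. The tip shows at top (472.7,242.0) against a seated prediction of (471.3,242.5), so the hand is clear and I'll hand in.

```bash
python3 -c "
from h import *
st();print(hand_in())"
```

```text
t 33.125 short 50.2 lat 199.02 z 243.78 f along 0.2 lat -1.1 z 0.2 w 34.82
the job is handed in; nothing more can be done
None
```

I swung the strap down, locked it with the hairpin clip, moved the arm clear and handed the job in at about 33 s. No verdict was reported.

- **Strap:** it is level over the injector, with the pin standing in the fork. The fingers met it at 56 mm. Pressing it home raised the wrist force to about 44 N upward for a moment. That is under the 120 N wrist limit but above the 40 N limit for arm or gripper body. It was the fingertips on the strap, so I expect it does not count.
- **Pin:** touch put its top at 106.7 mm, so the hole is at about 90.7 mm. My estimate from the pictures was about 103 mm; I trusted the touch because it also read the strap's height correctly. Gripping the pin gave its lateral centre.
- **Clip:** the leg went into the hole without noticeable resistance. The highest push I read was about 5 N, at the throat. The force then fell to zero and was just rising again when I let go.
- **Last checks:** the final picture shows the leg through the hole and the bow round the shank. The tip was within about 1.5 px (3 mm) of its seated position, mostly sideways, where the pin itself shows about 0.9 px of the same offset. Along the leg it agreed to about 1 mm.
- **Disagreements:** the network's spot for the grip block in the top view landed elsewhere, and in the scene view it was about 13 px from my predicted point on the block's top. I relied on the picture instead. I did not measure the bystanders at the end, but nothing I did went near them.

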